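# Charge the clamp pump and lock the valve

## Robot

A 6-joint arm with a two-finger parallel gripper is mounted at the origin on the work surface. World frame = base frame: x ahead of the robot, y to its left, z up, the work surface at z = 0. Lengths are in m, angles in rad, forces in N, time in s.
With the tool pointing down it reaches from about 0.25 to 0.85 m from the base axis. Payload 12.5 kg.
Tool frame: the origin (TCP) lies between the finger pads; the fingertips stand 14 mm ahead of it and the grasp point (between the pads) lies 5 mm behind it (arm.tip_extent is the distance from the TCP to the fingertips, in m); z points along the fingers, y is the line along which they close (so a half turn about z gives the same grasp; the last joint's range is limited). The gripper opens to 93 mm and grips with 3 to 60 N. Pads are 15 mm wide; open, the fingers measure 128 mm over their backs; the gripper's body (75 mm by 188 mm) begins 65 mm behind the grasp point.
Start: joints at [-1.367, 0.351, 1.652, -0, 1.139, -0.085], TCP at [0.157, -0.527, 0.202] pointing down, gripper open.
Joint ranges: [-2.75, 2.75], [-0.79, 2.1], [0.01, 2.65], [-1.57, 4.71], [0.07, 3.14], [-2.87, 2.87]. Speed limits (rad/s): [2.22, 2.22, 2.79, 3.14, 3.14, 3.14].

## Interface

Orientations are given as a rotation vector (axis times angle).
In Python, from cell import arm gives the robot as it stands.
- The arm moves only by the tool play_rows, never from a script. Its argument "series" is one flat list of numbers, 7 for each row, row after row: the shift along the tool's x, y, z in cm, then the turn, a rotation vector about the tool's x, y, z in degrees, then the finger opening in cm, from 0 to 9.3. In form: [dx, dy, dz, ax, ay, az, hand, dx, dy, dz, ax, ay, az, hand, ...]. A call has exactly 10 rows; each row is the pose to reach, as a shift and turn from the pose commanded when the call began, along the tool's axes at that moment; what a row does not reach only later rows make up. A row lasts 1/10 s, in which the tool goes at most 50 mm and 8.59 degrees, less where a joint would pass 70% of its speed; a pose out of reach is approached as far as the arm can. A call with a gripper value outside its range is refused whole. The fingers move at their own pace and stop on an object; "grip_force" is the grip in N (left out, the last holds). Time passes only in rows, so rows that repeat a pose let the fingers close, or fill a call up. It gives the time, the measured TCP pose, the force, the opening and the grip force at its end, in the units of the state.
- arm.get_state(): the state, without advancing time (a new reading comes with each control period).
- arm.camera(name): name is "side" or "top" or "wrist"; returns (picture, depth): 400x640x3 uint8, red, green, blue; 400x640 float32, m along the optical axis (not along the pixel's ray), 0 where there is no reading.
- arm.calibration(name): a dict with "fx", "fy", "cx", "cy" (pixels), "world_from_camera" (4x4, takes a point from camera to world coordinates). Camera axes: x right, y down, z forward; pixel columns grow to the right and rows downward; lengths in m; the calibration is good to about 2 mm. A picture is of the moment at which its call begins: read the wrist's pose just before it. calibration takes no time and is no camera call; for the wrist camera it gives the pose at the moment of the call.
- arm.hand_in(): hands the job in; it is judged then, once.
Trained networks look in the newest picture that a camera, given by its name, has taken for a name from the list of things; names that differ only in an ending like _2 or _b are one class to them, and where a whole thing is asked for, a point or a joint stands for the part that bears it (a point fixed in the world has none). Each returns a list of dicts, best first, with "score" (0 to 1); they miss things now and then, are a little off and sometimes report something else, mostly with a low value. They report only what shows in the picture. A call takes as long as a camera call. They do not tell look-alikes from the thing itself.
- arm.spot_in(camera, label): "extent" ([left, top, width, height] in pixels, round what is visible of it).
The state is a dict: "t": time; "q": joint angles; "joint_vel": joint speeds; "joint_torque": joint torques, N m; "tcp_pos": TCP position; "tool_rot": TCP orientation; "ft_force": force on the tool from outside, world axes, zero at the start; "wrist_torque": the same for the moment, N m; "grip_width": opening from 0.0 (shut) to 1.0 (fully open); "finger_force": force on a finger pad.
Only numpy, scipy, OpenCV 4.12 (cv2) and the standard library are available. Lean on these libraries where they do the work, as an engineer would, in place of code of your own. Each camera call takes 0.05 s, during which the arm holds its last target. There are 200 camera calls.

## Task

Charge the bench's hand pump with the fingertips: press its round palm plunger all the way down and let it spring right back up, again and again, until the thin steel indicator pin beside it has risen fully out of its sleeve. Then push the toggle lever on the separate valve block right over to its other side, to lock the pressure in, and leave the plunger and lever free. Do not touch the indicator pin, and leave everything else on the bench where it stands.

Things in the scene. Friction and masses are not known exactly. Their poses are not given: they have to be found in the camera images.
- pump: Grey cast hand pump, bolted down: block 90 (x) by 160 (y) by 60 mm high on a thin flange 114 by 184 mm. Origin: centre of its underside, on the bench; z up. In its frame the plunger axis stands at x 0, y -35 mm and the indicator pin at x 0, y +45 mm, both upright. A flat brass plug on its top is only decoration.
- plunger_top (a point): Centre of the top of the palm plunger, a black mushroom head of 40 mm diameter; 95 mm above the bench when up. The point goes down with the plunger.
- plunger (a joint): Travel of the plunger in m: 0 up, 0.015 pressed down to its stop. A spring lifts it: 5 N at the top, up to 17 N at the bottom. Each full press and full return advances the pin one 6 mm ratchet step, on the way down (the first step may be 4 to 10 mm). Presses under 13 mm or incomplete returns may gain nothing. Extra presses once the pin is out do no harm.
- pin (a joint): Height of the indicator pin in m above its sunk position: 0.029 to 0.030 is fully out and as far as pumping takes it. Starts somewhere between 0 and 0.012, so 3 to 5 full presses are needed. It stays wherever the ratchet has put it. Must not be touched.
- pin_tip (a point): Top of the indicator pin, a steel pin of 10 mm diameter with a 13 mm cap, in a short dark sleeve 6 mm high. 71 mm above the bench when sunk, 101 mm when fully out. A thin dark rubber ring round the pin comes out of the sleeve by the last step: fully out, it shows just above the sleeve.
- lever_base: Grey valve block, fixed to the bench, 70 (x) by 50 (y) by 25 mm high, 17 cm to one side or the other of the pump (either side). Origin: centre of its underside, z up. The toggle lever turns about the block's own y axis, 22 mm above the bench over the block's centre.
- lever (a joint): Angle of the lever in rad: 0 as found, leaning 0.5 rad from upright towards the block's -x (roughly towards the robot); 1.0 right over, leaning 0.5 rad towards the block's +x. Stays where it is left; turning takes about 1 N at the tip.
- lever_tip (a point): Centre of the black ball (26 mm diameter) on the end of the lever's 10 mm steel rod, 80 mm from the hinge; 92 mm above the bench at both ends of its swing, 102 mm when upright.
- jar: Bystander: loose grey jar with white cap, 56 mm diameter, 65 mm high, standing about 17 cm from the pump on the side away from the valve block. Origin: centre of its underside.
- collar: Bystander: loose steel collar, 40 mm diameter, 18 mm high, close to the pump on the robot's side. Origin: centre of its underside.
- clip: Bystander: loose white plastic L clip, 40 mm long, 12 mm high, close behind the pump. Origin: centre of its underside.
- plate: Bystander: loose grey metal jig plate, 170 by 200 mm plus two tabs, 8 mm thick, rows of white pins up to 36 mm high, on the right. Origin: centre of its underside.
- tray: Bystander: empty red tray, 160 by 260 mm, 55 mm high, at the far side of the bench. Origin: centre of its underside.
- bin: Bystander: clear open bin of white clips, 170 by 200 mm, 90 mm high, on the left. Origin: centre of its underside.
- screwdriver: Bystander: black-handled screwdriver, 200 mm long, lying at the far left. Origin: under its middle.
There are look-alikes about, which are no part of the job. Leave any brown or turquoise look-alike of the pump alone.

How it is judged:
By the outcome, as a careful person would: the job done as asked, in the order asked, and still so for the second after the job is handed in, with the robot touching nothing.
It also fails if it takes over 54 s, if anything falls off the work surface, if the arm or the gripper's body presses on something with over 40 N, if the wrist force passes 120 N, or if a joint passes its speed limit or range.

## Working session

There is one attempt and no reset: what is moved stays moved. The work goes in short steps, Python scripts to look and compute and a tool call to move; the robot and the scene stay as the last step left them, time stands still between calls to the robot, and variables do not carry over. Pictures are saved under pics/ and viewed, at most 10 in all, crops included, and the job is handed in when it is done.

Besides the shell and the picture viewer there is one more tool, called as name(argument=value, ...) on one line, values as JSON. play_rows: Moves the arm, as the interface text tells. Its arguments: {"type":"object","properties":{"series":{"type":"array","items":{"type":"number"}},"grip_force":{"type":"number"}},"required":["series"]}

```bash
mkdir -p pics; cat > h.py <<'E'
import numpy as np, cv2
from cell import arm
def snap(n,f):
    im,d=arm.camera(n); cv2.imwrite(f'pics/{f}.png',im[:,:,::-1]); np.save(f'pics/{f}.npy',d); return im,d
def world(n,u,v,z):
    c=arm.calibration(n); return c['world_from_camera']@np.array([(u-c['cx'])/c['fx']*z,(v-c['cy'])/c['fy']*z,z,1])
E
python3 - <<'E'
from h import *
np.set_printoptions(precision=3,suppress=True)
for n in('top','side'):
    im,d=snap(n,n+'0')
    for l in('pump','plunger_top','pin_tip','lever_base','lever_tip','jar','collar'):
        for r in arm.spot_in(n,l)[:3]:
            x,y,w,h=r['extent'];u,v=x+w/2,y+h/2; z=d[int(v),int(u)]
            print(n,l,round(r['score'],2),np.round(r['extent']),world(n,u,v,z)[:3])
print(arm.get_state())
a=cv2.imread('pics/top0.png')
E
```

```text
top pump 0.85 [340. 235.  64.  39.] [ 0.336 -0.122  0.061]
top pump 0.72 [352. 102.  64.  41.] [ 0.735 -0.168  0.059]
top pump 0.71 [220. 261.  64.  47.] [0.254 0.234 0.059]
top plunger_top 0.73 [453. 302.  18.  13.] [ 0.181 -0.374  0.096]
top plunger_top 0.72 [379. 250.   8.  11.] [ 0.335 -0.153  0.096]
top plunger_top 0.69 [345. 175.   7.  17.] [ 0.545 -0.057  0.097]
top lever_base 0.71 [277. 174.  16.  27.] [0.543 0.135 0.047]
top jar 0.87 [388. 178.  15.  15.] [ 0.54  -0.198  0.062]
side pump 0.87 [215. 142.  48.  52.] [ 0.738 -0.135  0.063]
side pump 0.84 [349. 157.  40.  56.] [ 0.351 -0.073  0.069]
side pump 0.78 [277. 176.  41.  62.] [0.548 0.026 0.073]
side plunger_top 0.67 [236. 144.  12.   9.] [ 0.735 -0.192  0.096]
side plunger_top 0.61 [368. 158.  11.   7.] [ 0.334 -0.147  0.095]
side plunger_top 0.49 [410. 255.  22.  16.] [0.246 0.216 0.094]
side pin_tip 0.69 [293. 314.  94.  86.] [0.428 0.413 0.019]
side pin_tip 0.22 [307. 112.  56.  33.] [ 0.451 -0.434  0.007]
side pin_tip 0.17 [297. 154.  12.  25.] [ 0.546 -0.177  0.042]
side lever_base 0.83 [281. 227.  30.  38.] [0.541 0.144 0.052]
side lever_tip 0.61 [294. 232.  17.  16.] [0.525 0.146 0.079]
side lever_tip 0.43 [293. 175.  15.  12.] [ 0.543 -0.048  0.098]
side jar 0.68 [295. 152.  14.  28.] [ 0.549 -0.174  0.048]
side jar 0.56 [295. 177.  12.  10.] [ 0.543 -0.051  0.092]
side collar 0.44 [322. 211.  15.  13.] [0.458 0.005 0.011]
{'t': 0.8, 'q': array([-1.367,  0.351,  1.652,  0.   ,  1.139, -0.085]), 'joint_vel': array([ 0.001,  0.002,  0.001, -0.   , -0.   , -0.   ]), 'joint_torque': array([ -0.002, -49.721, -28.548,   0.07 ,   0.022,  -0.   ]), 'tcp_pos': array([ 0.157, -0.527,  0.202]), 'tool_rot': array([-3.109, -0.452, -0.   ]), 'ft_force': array([0.554, 0.592, 0.871]), 'wrist_torque': array([-0.001,  0.015,  0.005]), 'finger_force': 0.0, 'grip_width': 0.9984955115020557}
```

View pics/top0.png

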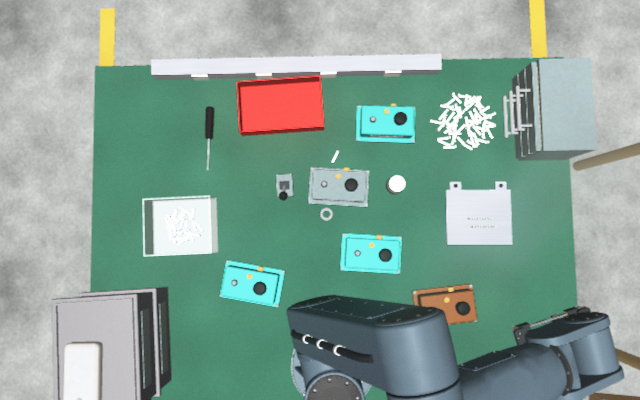

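View pics/side0.png

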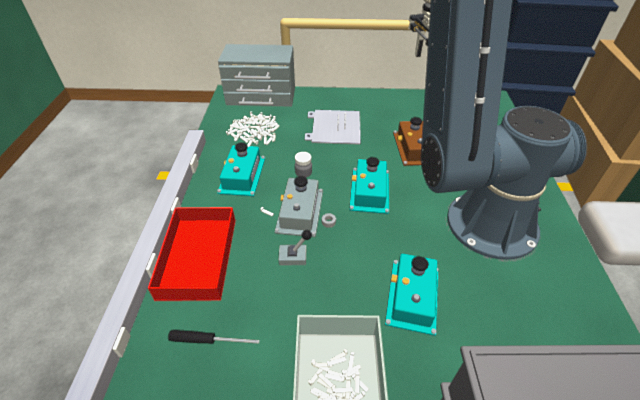

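The grey pump is at top (339,187) / side (300,203). The look-alikes are turquoise at top (385,122), (371,253), (252,283) and brown at (445,304). Only the grey one matches, with the valve block at top (284,185) and the jar at (397,184). I'll confirm with a crop and measure from the depth clouds.

```bash
python3 - <<'E'
from h import *
np.set_printoptions(precision=4,suppress=True)
def cloud(n):
    d=np.load(f'pics/{n}0.npy');c=arm.calibration(n);v,u=np.mgrid[:400,:640]
    P=np.stack([(u-c['cx'])/c['fx']*d,(v-c['cy'])/c['fy']*d,d,np.ones_like(d)],-1)@c['world_from_camera'].T
    print(n,c['fx'],c['world_from_camera'][:3,3]); return P[...,:3][d>0]
for n in('top','side'):
    P=cloud(n)
    def rep(l,xy,r,z0,z1):
        m=(np.hypot(*(P[:,:2]-xy).T)<r)&(P[:,2]>z0)&(P[:,2]<z1);Q=P[m]
        if len(Q): print(n,l,len(Q),Q.mean(0),Q.min(0),Q.max(0),(Q.min(0)+Q.max(0))/2)
    rep('plunger',(.545,-.055),.04,.085,.12)
    rep('pin',(.545,.03),.025,.066,.12)
    rep('ball',(.52,.14),.05,.07,.12)
    rep('block',(.545,.14),.06,.018,.03)
    m=(np.abs(P[:,0]-.54)<.08)&(np.abs(P[:,1]+.015)<.12)&(P[:,2]>.052)&(P[:,2]<.066)
    print(cv2.minAreaRect(P[m][:,:2].astype(np.float32)))
t=cv2.imread('pics/top0.png')[150:225,255:415];s=cv2.imread('pics/side0.png')[140:270,255:345]
cv2.imwrite('pics/crop0.png',np.hstack([cv2.resize(t,(480,225)),cv2.resize(s,(155,225))]))
E
```

```text
top 496.47184275565826 [0.3944 0.0085 1.5459]
top plunger 138 [ 0.5423 -0.0612  0.0933] [ 0.5239 -0.0811  0.0854] [ 0.56   -0.0429  0.1017] [ 0.542  -0.062   0.0936]
top pin 29 [0.5496 0.021  0.0711] [0.5338 0.0099 0.066 ] [0.5669 0.0519 0.0827] [0.5503 0.0309 0.0744]
top ball 63 [0.5131 0.1382 0.0993] [0.5007 0.127  0.0703] [0.5294 0.1515 0.1081] [0.515  0.1393 0.0892]
top block 241 [0.5562 0.139  0.0247] [0.5155 0.1148 0.0184] [0.5867 0.167  0.0299] [0.5511 0.1409 0.0241]
((0.5455452799797058, -0.026708178222179413), (0.159797802567482, 0.08982009440660477), 85.55833435058594)
side 403.18797883455005 [0.4568 0.782  0.8532]
side plunger 122 [ 0.545  -0.0547  0.094 ] [ 0.5263 -0.0739  0.0859] [ 0.5638 -0.0393  0.0994] [ 0.545  -0.0566  0.0927]
side pin 30 [0.551  0.0215 0.0719] [0.5434 0.0141 0.0668] [0.5598 0.0271 0.0777] [0.5516 0.0206 0.0723]
side ball 105 [0.5178 0.1449 0.0959] [0.5036 0.1316 0.0701] [0.5343 0.1532 0.1076] [0.5189 0.1424 0.0889]
side block 348 [0.554  0.1492 0.0258] [0.5189 0.1161 0.0182] [0.5897 0.1715 0.03  ] [0.5543 0.1438 0.0241]
((0.5483044981956482, -0.023985043168067932), (0.16230325400829315, 0.08991006016731262), 85.63228607177734)
```

View pics/crop0.png

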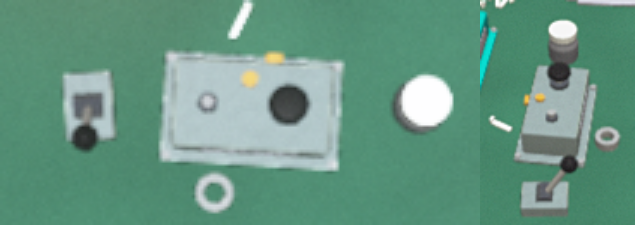

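The crop confirms the grey pump: pin at left, plunger at right, collar below, jar on the right and valve block on the left. I'm moving above the plunger and closing the fingers on the way.

play_rows(series=[2,-1.4,-1,0,0,1,0,6,-4,-2,0,0,3,0,10,-6.7,-3,0,0,5,0,14,-9.4,-4,0,0,7,0,18,-12.1,-5,0,0,9,0,22,-14.8,-5.8,0,0,11,0,26,-17.5,-5.8,0,0,13,0,30,-20.2,-5.8,0,0,14.5,0,34,-22.9,-5.8,0,0,16.5,0,38,-25.5,-5.8,0,0,16.5,0], grip_force=20)

```text
t: 1.8
tcp_pos: [0.4493, -0.1727, 0.2599]
tool_rot: [3.141, -0.0, 0.001]
ft_force: [-0.1, -0.9, 0.6]
grip_width: 0.193
finger_force: 0.0
```

play_rows(series=[2.5,-3,0,0,0,0,0,5.5,-6.5,0,0,0,0,0,7.5,-9,0,0,0,0,0,8.8,-10.6,0,0,0,0,0,9.4,-11.4,0,0,0,0,0,9.4,-11.4,0,0,0,0,0,9.4,-11.4,0,0,0,0,0,9.4,-11.4,0,0,0,0,0,9.4,-11.4,0,0,0,0,0,9.4,-11.4,0,0,0,0,0])

```text
t: 2.8
tcp_pos: [0.542, -0.061, 0.2598]
tool_rot: [3.142, 0.0, 0.0]
ft_force: [-0.2, -0.8, -0.0]
grip_width: 0.007
finger_force: 0.0
```

```bash
python3 - <<'E'
from h import *
np.set_printoptions(precision=4,suppress=True)
s=arm.get_state();print(s['tcp_pos'],s['tool_rot'],s['grip_width'],s['ft_force'])
c=arm.calibration('wrist');n='wrist'
im,d=snap('wrist','w0');print(c['world_from_camera'],c['fx'])
v,u=np.mgrid[:400,:640]
P=np.stack([(u-c['cx'])/c['fx']*d,(v-c['cy'])/c['fy']*d,d,np.ones_like(d)],-1)@c['world_from_camera'].T
P=P[...,:3][d>0]
def rep(l,xy,r,z0,z1):
    m=(np.hypot(*(P[:,:2]-xy).T)<r)&(P[:,2]>z0)&(P[:,2]<z1);Q=P[m]
    if len(Q): print(l,len(Q),np.median(Q,0),(Q.min(0)+Q.max(0))/2,Q.max(0),cv2.minAreaRect(Q[:,:2].astype(np.float32)))
rep('plunger',(.545,-.059),.035,.085,.12)
rep('pin',(.55,.021),.012,.066,.12)
rep('ball',(.517,.142),.04,.07,.12)
rep('block',(.553,.142),.06,.02,.03)
E
```

```text
[ 0.542  -0.061   0.2598] [3.1415 0.     0.0003] 0.006542821408524222 [-0.2346 -0.7717 -0.0076]
[[ 0.0007 -0.9547 -0.2977  0.6246]
 [-1.     -0.0004 -0.0008 -0.0609]
 [ 0.0006  0.2977 -0.9547  0.4435]
 [ 0.      0.      0.      1.    ]] 325.32118513933693
plunger 971 [ 0.5448 -0.0619  0.0943] [ 0.5434 -0.0618  0.0916] [ 0.563  -0.0428  0.0973] ((0.5433712005615234, -0.06180056184530258), (0.03919803351163864, 0.0379432812333107), 0.14709298312664032)
pin 169 [0.5505 0.0171 0.0744] [0.5491 0.0178 0.0717] [0.5582 0.0261 0.0774] ((0.549103319644928, 0.01789175719022751), (0.0164896659553051, 0.018024716526269913), 87.0622787475586)
ball 553 [0.5178 0.1347 0.0998] [0.5165 0.1372 0.0887] [0.5313 0.149  0.1071] ((0.5142800807952881, 0.1368599236011505), (0.024815835058689117, 0.026311160996556282), 55.92341232299805)
block 1533 [0.5628 0.1336 0.0253] [0.552  0.1396 0.0249] [0.5873 0.1658 0.0298] ((0.5517474412918091, 0.1398899257183075), (0.07003748416900635, 0.05058848857879639), 2.2502987384796143)
```

View pics/w0.png

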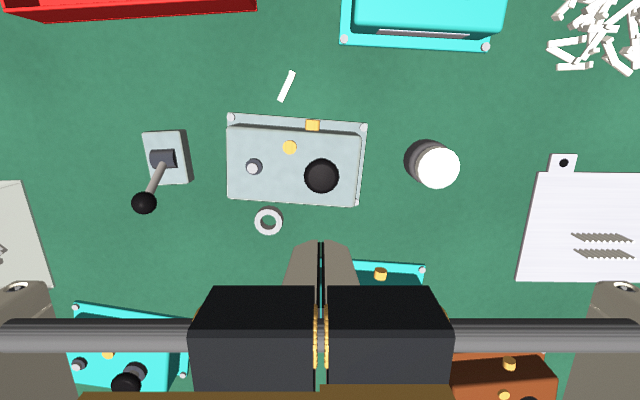

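The wrist view shows the plunger at (321,176), the pin at (253,166) and the lever ball at (143,203). The fingertips are centred over the plunger, so I'm descending to just above it.

play_rows(series=[0.1,0,3,0,0,0,0,0.1,0,6.5,0,0,0,0,0.1,0,9.5,0,0,0,0,0.1,0,11.5,0,0,0,0,0.1,0,13,0,0,0,0,0.1,0,14,0,0,0,0,0.1,0,14.6,0,0,0,0,0.1,0,15.2,0,0,0,0,0.1,0,15.6,0,0,0,0,0.1,0,15.6,0,0,0,0])

```text
t: 3.85
tcp_pos: [0.5432, -0.0605, 0.1035]
tool_rot: [-3.142, -0.001, 0.0]
ft_force: [0.3, -0.1, 0.7]
grip_width: 0.004
finger_force: 0.0
```

```bash
python3 - <<'E'
from h import *
print(arm.tip_extent,arm.get_state()['ft_force'])
im,d=snap('side','s1'); cv2.imwrite('pics/s1c.png',cv2.resize(cv2.imread('pics/s1.png')[120:250,230:350],(480,520)))
E
```

```text
0.014 [ 0.27427989 -0.07520982  0.72771454]
```

View pics/s1c.png

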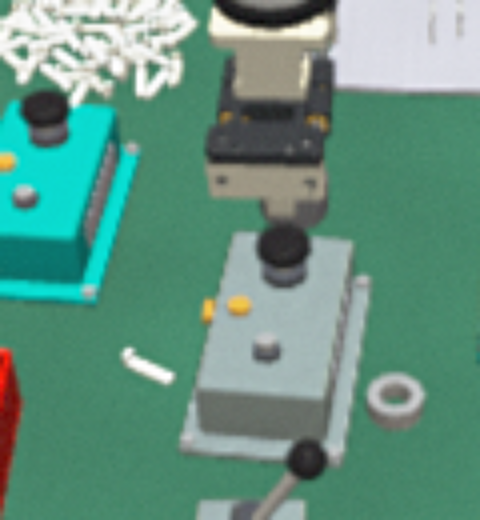

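```bash
python3 - <<'E'
from h import *
np.set_printoptions(precision=4,suppress=True)
for n in('side','top','wrist'):
    c=arm.calibration(n)
    if n=='side': d=np.load('pics/s1.npy')
    else: d=snap(n,n+'1')[1]
    v,u=np.mgrid[:400,:640]
    P=np.stack([(u-c['cx'])/c['fx']*d,(v-c['cy'])/c['fy']*d,d,np.ones_like(d)],-1)@c['world_from_camera'].T
    m=(np.hypot(P[...,0]-.5435,P[...,1]+.061)<.03)&(P[...,2]>.07)&(d>0)
    for z in np.arange(.07,.16,.005):
        q=P[m&(P[...,2]>=z)&(P[...,2]<z+.005)]
        if len(q): print(n,round(z,3),len(q),q[:,:2].min(0),q[:,:2].max(0))
    g=arm.calibration(n)['world_from_camera']; p=np.linalg.inv(g)@[.5435,-.061,.0895,1]; print(p[0]/p[2]*c['fx']+c['cx'],p[1]/p[2]*c['fy']+c['cy'])
E
```

```text
side 0.07 18 [ 0.5321 -0.0589] [ 0.5609 -0.0445]
side 0.08 2 [ 0.5265 -0.061 ] [ 0.529 -0.055]
side 0.085 15 [ 0.5266 -0.0643] [ 0.5594 -0.0391]
side 0.09 47 [ 0.5262 -0.0753] [ 0.5636 -0.0403]
side 0.095 58 [ 0.5294 -0.0733] [ 0.5603 -0.0384]
side 0.12 1 [ 0.5362 -0.0539] [ 0.5362 -0.0539]
side 0.125 4 [ 0.5361 -0.0574] [ 0.552  -0.0475]
side 0.13 8 [ 0.5364 -0.0592] [ 0.5544 -0.044 ]
side 0.135 11 [ 0.5378 -0.0454] [ 0.554  -0.0426]
side 0.14 7 [ 0.5376 -0.0462] [ 0.5542 -0.0438]
side 0.145 5 [ 0.543  -0.0443] [ 0.5536 -0.0409]
300.9509493999533 180.48295788317822
350.08108077219555 184.53343673929226
wrist 0.07 1 [ 0.558  -0.0631] [ 0.558  -0.0631]
wrist 0.08 2 [ 0.5608 -0.0682] [ 0.5617 -0.0577]
wrist 0.085 128 [ 0.5434 -0.0814] [ 0.563  -0.0426]
wrist 0.09 1366 [ 0.5335 -0.0813] [ 0.563  -0.0426]
wrist 0.095 508 [ 0.5383 -0.0777] [ 0.5593 -0.0463]
wrist 0.12 76 [ 0.55  -0.068] [ 0.5524 -0.0527]
wrist 0.125 162 [ 0.5499 -0.0732] [ 0.5527 -0.0481]
wrist 0.13 236 [ 0.5497 -0.0755] [ 0.5525 -0.0459]
wrist 0.135 247 [ 0.5497 -0.0757] [ 0.5529 -0.0457]
wrist 0.14 290 [ 0.5495 -0.0756] [ 0.5527 -0.0456]
wrist 0.145 312 [ 0.5495 -0.076 ] [ 0.5527 -0.0452]
wrist 0.15 414 [ 0.5346 -0.0764] [ 0.5528 -0.0448]
wrist 0.155 395 [ 0.5351 -0.0769] [ 0.5528 -0.0444]
320.97521817036073 230.8221293949174
```

View pics/wrist1.png

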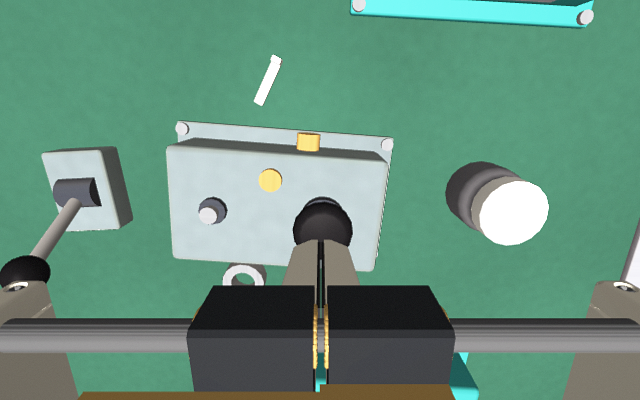

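Both the side and wrist depth put the real fingertip at z≈0.12, about 16 mm above the TCP, so it isn't where the spec says. That leaves roughly 24 mm to the plunger top at 0.096. I'll trust the measurement and find contact by force.

play_rows(series=[0,0,0.4,0,0,0,0,0,0,0.8,0,0,0,0,0,0,1.2,0,0,0,0,0,0,1.6,0,0,0,0,0,0,2.0,0,0,0,0,0,0,2.3,0,0,0,0,0,0,2.6,0,0,0,0,0,0,2.8,0,0,0,0,0,0,3.0,0,0,0,0,0,0,3.0,0,0,0,0])

```text
t: 5.0
tcp_pos: [0.5433, -0.0605, 0.0741]
tool_rot: [3.142, 0.001, 0.0]
ft_force: [-2.7, 0.7, 9.1]
grip_width: 0.004
finger_force: 4.4
```

```bash
python3 - <<'E'
from h import *
np.set_printoptions(precision=4,suppress=True)
print(arm.get_state()['ft_force'],arm.get_state()['t'])
n='side';c=arm.calibration(n);d=snap(n,'s2')[1]
v,u=np.mgrid[:400,:640]
P=np.stack([(u-c['cx'])/c['fx']*d,(v-c['cy'])/c['fy']*d,d,np.ones_like(d)],-1)@c['world_from_camera'].T
q=P[(np.abs(P[...,0]-.55)<.09)&(P[...,1]>-.06)&(P[...,1]<.09)&(P[...,2]>.085)&(d>0)]
for y in np.arange(-.06,.09,.01):
    r=q[(q[:,1]>=y)&(q[:,1]<y+.01)]
    if len(r): print(round(y,3),len(r),r[:,2].min(),r[:,2].max())
m=(np.hypot(P[...,0]-.55,P[...,1]-.0195)<.015)&(P[...,2]>.066)&(P[...,2]<.12)
print('pin',np.sort(P[m][:,2])[-6:])
E
```

```text
[-2.6894  0.749   9.0734] 5.0
-0.06 100 0.08559667253980774 0.5016696014811486
-0.05 185 0.08505114899390787 0.5155310895343936
-0.04 241 0.08880792000964044 0.5159968407431395
-0.03 456 0.19090791409909968 0.516522408486513
-0.02 436 0.20966610575953337 0.5174472475717098
-0.01 425 0.2112663260045251 0.5105036123599636
0.0 1362 0.21701314749194078 0.4996669582427387
0.01 1243 0.21712225060112145 0.48200243085219685
0.02 262 0.17504762464753987 0.4758860162025755
0.03 193 0.19017537721621414 0.22267487615464088
pin [0.0768 0.0769 0.0771 0.0773 0.0777 0.0778]
```

Contact is at about TCP 0.079: 9 N means roughly 5 mm of press. The body stays well clear of the pin. Now I'll press on to the stop and read the force.

play_rows(series=[0,0,0.2,0,0,0,0,0,0,0.4,0,0,0,0,0,0,0.6,0,0,0,0,0,0,0.75,0,0,0,0,0,0,0.9,0,0,0,0,0,0,1.0,0,0,0,0,0,0,1.1,0,0,0,0,0,0,1.15,0,0,0,0,0,0,1.15,0,0,0,0,0,0,1.15,0,0,0,0])

```text
t: 6.05
tcp_pos: [0.5434, -0.0605, 0.0632]
tool_rot: [3.141, 0.001, 0.001]
ft_force: [-4.9, 0.9, 15.0]
grip_width: 0.005
finger_force: 7.6
```

play_rows(series=[0,0,0.05,0,0,0,0,0,0,0.1,0,0,0,0,0,0,0.15,0,0,0,0,0,0,0.2,0,0,0,0,0,0,0.25,0,0,0,0,0,0,0.3,0,0,0,0,0,0,0.3,0,0,0,0,0,0,0.3,0,0,0,0,0,0,0.3,0,0,0,0,0,0,0.3,0,0,0,0])

```text
t: 7.05
tcp_pos: [0.5437, -0.0605, 0.0627]
tool_rot: [3.141, 0.001, 0.002]
ft_force: [-16.8, 2.0, 44.7]
grip_width: 0.007
finger_force: 22.4
```

```bash
cat >> h.py <<'E'
def chk(tag):
    n='side';c=arm.calibration(n);print(arm.get_state()['ft_force'],arm.get_state()['tcp_pos']);d=snap(n,tag)[1]
    v,u=np.mgrid[:400,:640]
    P=np.stack([(u-c['cx'])/c['fx']*d,(v-c['cy'])/c['fy']*d,d,np.ones_like(d)],-1)@c['world_from_camera'].T
    def top(l,xy,r,a,b):
        m=(np.hypot(P[...,0]-xy[0],P[...,1]-xy[1])<r)&(P[...,2]>a)&(P[...,2]<b);z=np.sort(P[m][:,2]);print(l,len(z),z[-12:].round(4),np.median(z))
    top('pin',(.55,.0195),.02,.066,.13); top('plunger rim',(.5435,-.046),.009,.07,.1)
    top('collar',(.46,.005),.03,.01,.03)
E
python3 -c "
from h import *
chk('s3')"
```

```text
[-16.75435936   2.02283154  44.7165672 ] [ 0.5436938  -0.06052179  0.06266994]
pin 41 [0.0826 0.0827 0.083  0.083  0.0835 0.0837 0.0843 0.0846 0.0847 0.0851
 0.0852 0.0867] 0.07138131735226849
plunger rim 47 [0.0924 0.0933 0.0939 0.094  0.0945 0.095  0.0961 0.0974 0.0974 0.0978
 0.0992 0.1   ] 0.08111383147106643
collar 120 [0.0208 0.021  0.021  0.0211 0.0212 0.0213 0.0213 0.0213 0.0216 0.0217
 0.022  0.0238] 0.01868634120635293
```

The stop is at TCP 0.0627 and the pin rose about 7 mm. From here I cycle full return, then full press.

play_rows(series=[0,0,-0.8,0,0,0,0,0,0,-1.7,0,0,0,0,0,0,-2.4,0,0,0,0,0,0,-2.5,0,0,0,0,0,0,-2.5,0,0,0,0,0,0,-1.8,0,0,0,0,0,0,-1.1,0,0,0,0,0,0,-0.5,0,0,0,0,0,0,-0.1,0,0,0,0,0,0,-0.1,0,0,0,0])

```text
t: 8.1
tcp_pos: [0.544, -0.0606, 0.0627]
tool_rot: [3.141, 0.002, 0.002]
ft_force: [-13.1, 2.8, 42.2]
grip_width: 0.007
finger_force: 21.1
```

```bash
python3 -c "
from h import *
chk('s4')"
```

```text
[-13.14958332   2.80268249  42.16660505] [ 0.54395161 -0.06055883  0.06267052]
pin 50 [0.0891 0.0892 0.0893 0.0897 0.09   0.0903 0.0906 0.0909 0.0911 0.0923
 0.0927 0.0928] 0.07533665500448827
plunger rim 49 [0.0932 0.0932 0.0939 0.0939 0.094  0.0943 0.0952 0.0967 0.0976 0.0993
 0.0996 0.0999] 0.08087165248285466
collar 117 [0.0211 0.0211 0.0212 0.0212 0.0214 0.0217 0.0218 0.0221 0.0222 0.0224
 0.0226 0.0235] 0.018613221624446785
```

play_rows(series=[0,0,-0.8,0,0,0,0,0,0,-1.7,0,0,0,0,0,0,-2.4,0,0,0,0,0,0,-2.5,0,0,0,0,0,0,-2.5,0,0,0,0,0,0,-1.8,0,0,0,0,0,0,-1.1,0,0,0,0,0,0,-0.5,0,0,0,0,0,0,-0.05,0,0,0,0,0,0,-0.05,0,0,0,0])

```text
t: 9.15
tcp_pos: [0.5437, -0.0605, 0.0627]
tool_rot: [3.141, 0.002, 0.001]
ft_force: [-11.9, 1.8, 37.3]
grip_width: 0.008
finger_force: 18.7
```

play_rows(series=[0,0,-0.8,0,0,0,0,0,0,-1.7,0,0,0,0,0,0,-2.4,0,0,0,0,0,0,-2.5,0,0,0,0,0,0,-2.5,0,0,0,0,0,0,-1.8,0,0,0,0,0,0,-1.1,0,0,0,0,0,0,-0.5,0,0,0,0,0,0,0,0,0,0,0,0,0,0,0,0,0,0,0])

```text
schema error: expected a multiple of 7 numbers
```

```bash
python3 -c "
from h import *
chk('s5')"
```

```text
[-11.92736927   1.84222578  37.33989057] [ 0.54368532 -0.06053493  0.06272456]
pin 53 [0.0942 0.0943 0.0953 0.096  0.0964 0.0966 0.0967 0.0969 0.0986 0.0986
 0.0988 0.0989] 0.08063951862271401
plunger rim 49 [0.0919 0.0927 0.0929 0.0933 0.0934 0.0942 0.0954 0.0968 0.097  0.0971
 0.0992 0.0995] 0.0807159320003461
collar 117 [0.0202 0.0204 0.0204 0.0208 0.0208 0.0208 0.0214 0.0214 0.0215 0.0221
 0.0224 0.0234] 0.018338962995692154
```

play_rows(series=[0,0,-0.8,0,0,0,0,0,0,-1.7,0,0,0,0,0,0,-2.4,0,0,0,0,0,0,-2.5,0,0,0,0,0,0,-2.5,0,0,0,0,0,0,-1.8,0,0,0,0,0,0,-1.1,0,0,0,0,0,0,-0.5,0,0,0,0,0,0,0,0,0,0,0,0,0,0,0,0,0,0])

```text
t: 10.2
tcp_pos: [0.5437, -0.0605, 0.0627]
tool_rot: [3.141, 0.002, 0.001]
ft_force: [-11.3, 1.3, 38.2]
grip_width: 0.004
finger_force: 18.7
```

play_rows(series=[0,0,-0.8,0,0,0,0,0,0,-1.7,0,0,0,0,0,0,-2.4,0,0,0,0,0,0,-2.5,0,0,0,0,0,0,-2.5,0,0,0,0,0,0,-1.8,0,0,0,0,0,0,-1.1,0,0,0,0,0,0,-0.5,0,0,0,0,0,0,0,0,0,0,0,0,0,0,0,0,0,0])

```text
t: 11.2
tcp_pos: [0.5437, -0.0605, 0.0627]
tool_rot: [3.141, 0.002, 0.001]
ft_force: [-11.6, 2.0, 36.7]
grip_width: 0.005
finger_force: 18.7
```

play_rows(series=[0,0,-0.8,0,0,0,0,0,0,-1.7,0,0,0,0,0,0,-2.4,0,0,0,0,0,0,-3.0,0,0,0,0,0,0,-5,0,0,0,0,0,0,-8,0,0,0,0,0,0,-11,0,0,0,0,0,0,-14,0,0,0,0,0,0,-16,0,0,0,0,0,0,-16.5,0,0,0,0])

```text
t: 12.2
tcp_pos: [0.5439, -0.0606, 0.2273]
tool_rot: [3.141, 0.001, 0.004]
ft_force: [-0.3, 0.5, -0.5]
grip_width: 0.004
finger_force: 0.0
```

```bash
python3 - <<'E'
from h import *
chk('s6')
snap('wrist','w6')
a=cv2.resize(cv2.imread('pics/s6.png')[120:270,240:360],(480,600)); cv2.imwrite('pics/s6c.png',np.hstack([a,cv2.resize(cv2.imread('pics/w6.png')[80:280,200:300],(300,600))]))
E
```

```text
[-0.2512648   0.49861491 -0.48418496] [ 0.54388718 -0.06058422  0.2273111 ]
pin 58 [0.1004 0.1009 0.101  0.1014 0.1019 0.102  0.1029 0.1036 0.1037 0.1051
 0.1057 0.1057] 0.08361961624171599
plunger rim 46 [0.0943 0.0947 0.0948 0.0955 0.0959 0.0959 0.0961 0.0965 0.0973 0.0978
 0.0978 0.098 ] 0.09088535209457688
collar 114 [0.0213 0.0213 0.0214 0.0216 0.0217 0.0217 0.0218 0.0218 0.0222 0.0223
 0.0225 0.0238] 0.018768640021017247
```

View pics/s6c.png

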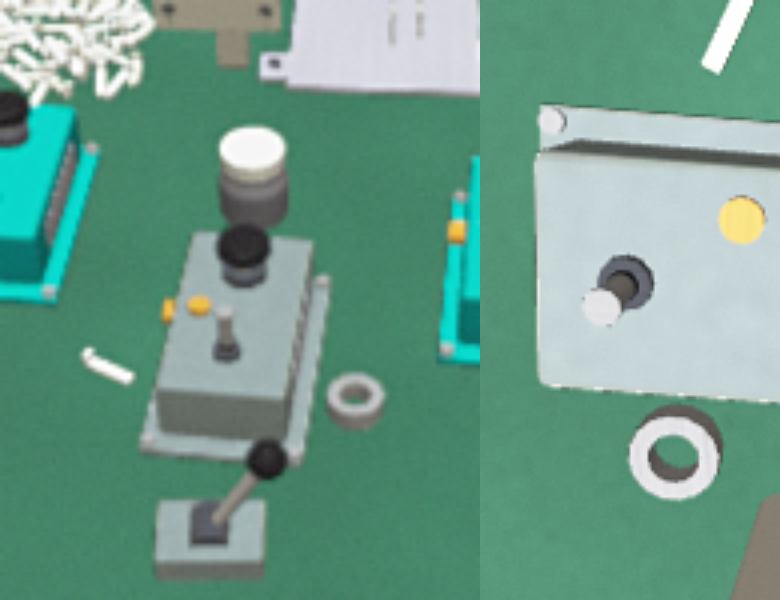

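The pin is now fully up (about 101 mm, and the rise had stopped), and it shows above the sleeve at crop (225,330). The plunger is back up at crop (243,245) and the bystanders haven't moved. Next is the lever: I'll come down on the robot side of the ball at (0.517, 0.139).

play_rows(series=[-0.5,-1.5,0,0,0,0,0,-1.7,-5,0,0,0,0,0,-3,-9,0,0,0,0,0,-4.3,-13,0,0,0,0,0,-5.5,-16.5,0,0,0,0,0,-6.3,-19,0,0,0,0,0,-6.6,-20,0,0,0,0,0,-6.6,-20,0,0,0,0,0,-6.6,-20,1,0,0,0,0,-6.6,-20,3,0,0,0,0])

```text
t: 13.3
tcp_pos: [0.4779, 0.1386, 0.1954]
tool_rot: [-3.141, 0.0, -0.003]
ft_force: [0.6, -0.1, 0.4]
grip_width: 0.003
finger_force: 0.0
```

play_rows(series=[0,0,2,0,0,0,0,0,0,4,0,0,0,0,0,0,6,0,0,0,0,0,0,8,0,0,0,0,0,0,10,0,0,0,0,0,0,11.5,0,0,0,0,0,0,12.2,0,0,0,0,0,0,12.5,0,0,0,0,0,0,12.5,0,0,0,0,0,0,12.5,0,0,0,0])

```text
t: 14.3
tcp_pos: [0.4775, 0.1394, 0.0711]
tool_rot: [-3.141, -0.001, -0.001]
ft_force: [0.0, 0.4, -0.9]
grip_width: 0.002
finger_force: 0.0
```

```bash
python3 - <<'E'
from h import *
s=arm.get_state();print(s['tcp_pos'],s['ft_force'],s['t'])
n='wrist';c=arm.calibration(n);d=snap(n,'w7')[1];snap('side','s7')
v,u=np.mgrid[:400,:640]
P=np.stack([(u-c['cx'])/c['fx']*d,(v-c['cy'])/c['fy']*d,d,np.ones_like(d)],-1)@c['world_from_camera'].T
q=P[(np.abs(P[...,0]-.517)<.02)&(abs(P[...,1]-.14)<.03)&(P[...,2]>.08)&(P[...,2]<.11)&(d>0)]
print(len(q),q.min(0),q.max(0))
cv2.imwrite('pics/s7c.png',np.hstack([cv2.resize(cv2.imread('pics/s7.png')[170:290,250:350],(400,480)),cv2.resize(cv2.imread('pics/w7.png')[100:340,220:420],(400,480))]))
E
```

```text
[0.47746264 0.13937187 0.07113799] [ 0.01564383  0.38702688 -0.92518131] 14.3
2003 [0.50089314 0.12614449 0.08000942 1.        ] [0.5264316  0.15131801 0.1070922  1.        ]
```

View pics/s7c.png

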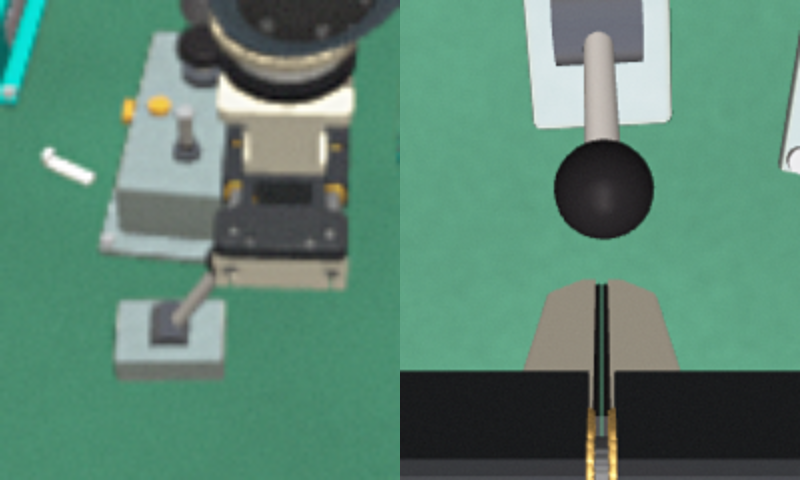

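The crop shows the fingertips lined up straight behind the ball at (603,190). Pushing along +x.

play_rows(series=[1,0,0,0,0,0,0,2,0,0,0,0,0,0,3,0,0,0,0,0,0,4,0,0,0,0,0,0,5,0,0,0,0,0,0,6,0,0,0,0,0,0,7,0,0,0,0,0,0,8,0,0,0,0,0,0,8.6,0,0,0,0,0,0,8.6,0,0,0,0,0,0])

```text
t: 15.4
tcp_pos: [0.5638, 0.1395, 0.0705]
tool_rot: [-3.142, -0.001, -0.001]
ft_force: [-1.4, 0.2, 0.5]
grip_width: 0.001
finger_force: 0.0
```

play_rows(series=[0.1,0,0,0,0,0,0,0.2,0,0,0,0,0,0,0.3,0,0,0,0,0,0,0.4,0,0,0,0,0,0,0.5,0,0,0,0,0,0,0.6,0,0,0,0,0,0,0.7,0,0,0,0,0,0,0.7,0,0,0,0,0,0,0.7,0,0,0,0,0,0,0.7,0,0,0,0,0,0])

```text
t: 16.4
tcp_pos: [0.5688, 0.1396, 0.0704]
tool_rot: [3.141, 0.001, -0.005]
ft_force: [-7.4, -0.1, 3.7]
grip_width: 0.007
finger_force: 3.8
```

The force has gone from 1 N to 7 N at the predicted end of travel. One small extra push, then back away and up.

play_rows(series=[0.15,0,0,0,0,0,0,0.25,0,0,0,0,0,0,0.25,0,0,0,0,0,0,0.25,0,0,0,0,0,0,-0.5,0,0,0,0,0,0,-1.5,0,0,0,0,0,0,-2.5,0,0,0,0,0,0,-3.5,0,-1,0,0,0,0,-4.5,0,-3,0,0,0,0,-5,0,-5.5,0,0,0,0])

```text
t: 17.4
tcp_pos: [0.5185, 0.1394, 0.1263]
tool_rot: [3.141, 0.001, -0.002]
ft_force: [0.9, -0.5, 0.5]
grip_width: 0.004
finger_force: 0.0
```

play_rows(series=[0,0,-2,0,0,0,0,-1,0,-5,0,0,0,0,-3,0,-8,0,0,0,0,-5,0,-10,0,0,0,0,-7,0,-12,0,0,0,0,-9,0,-13,0,0,0,0,-11,0,-14,0,0,0,0,-12,0,-14,0,0,0,0,-12,0,-14,0,0,0,0,-12,0,-14,0,0,0,0])

```text
t: 18.4
tcp_pos: [0.4003, 0.1394, 0.2654]
tool_rot: [3.142, 0.001, 0.0]
ft_force: [-0.1, 0.6, -0.8]
grip_width: 0.008
finger_force: 0.0
```

```bash
python3 - <<'E'
from h import *
chk('s8')
for n in('side','wrist'):
    c=arm.calibration(n);d=np.load('pics/s8.npy') if n=='side' else snap(n,'w8')[1]
    v,u=np.mgrid[:400,:640]
    P=np.stack([(u-c['cx'])/c['fx']*d,(v-c['cy'])/c['fy']*d,d,np.ones_like(d)],-1)@c['world_from_camera'].T
    q=P[(np.abs(P[...,0]-.56)<.06)&(abs(P[...,1]-.14)<.03)&(P[...,2]>.085)&(P[...,2]<.115)&(d>0)]
    print(n,len(q),(q.min(0)+q.max(0))/2,q.max(0))
cv2.imwrite('pics/s8c.png',np.hstack([cv2.resize(cv2.imread('pics/s8.png')[120:270,240:360],(320,400)),cv2.resize(cv2.imread('pics/w8.png'),(480,400))]))
E
```

```text
[-0.14932527  0.60902377 -0.8301651 ] [0.40027653 0.13939416 0.26544211]
pin 62 [0.1014 0.1016 0.1018 0.1018 0.1025 0.1027 0.1028 0.1029 0.1036 0.104
 0.1043 0.1049] 0.08165363788884988
plunger rim 40 [0.0947 0.0949 0.0951 0.0951 0.0956 0.0957 0.0958 0.0958 0.0967 0.0974
 0.0977 0.0981] 0.0922832053385646
collar 117 [0.0208 0.0208 0.021  0.021  0.0212 0.0217 0.0218 0.0218 0.022  0.0223
 0.0223 0.0227] 0.018453814046931805
side 85 [0.59197723 0.14734394 0.09881906 1.        ] [0.60409734 0.15765999 0.10835987 1.        ]Traceback (most recent call last):
  File "<stdin>", line 8, in <module>
    return umr_minimum(a, axis, None, out, keepdims, initial, where)
ValueError: zero-size array to reduction operation minimum which has no identity
```

```bash
python3 - <<'E'
from h import *
cv2.imwrite('pics/s8c.png',cv2.resize(cv2.imread('pics/s8.png')[120:280,230:370],(525,600)))
E
```

```text
(no output)
```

View pics/s8c.png

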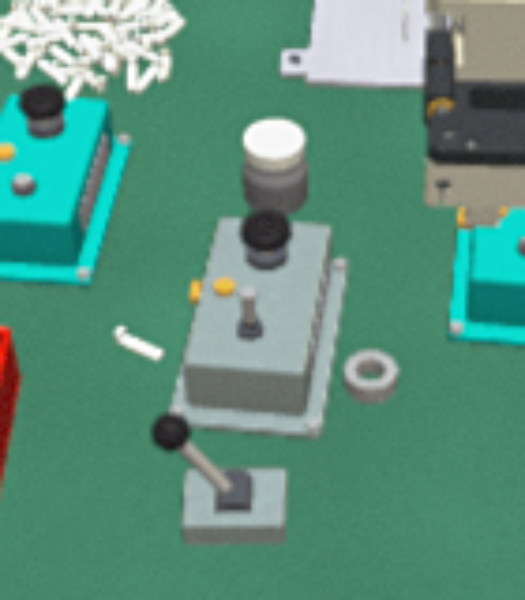

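The lever is right over, with its ball at crop (170,432). The pin is out at (248,310), the plunger is up at (266,230), and nothing else has moved. Handing in.

```bash
python3 -c "
from cell import arm
print(arm.hand_in())"
```

```text
the job is handed in; nothing more can be done
None
```

I pressed the pump five times until the pin was fully out (about 101 mm), pushed the valve lever right over to its stop, left the plunger and lever free, and handed the job in at about 18.5 s; the last picture shows nothing else near the pump moved.

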